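# Hang the strainer bucket to drain

## Task

The steel strainer bucket hangs by its two pivot pins in the tilting stand, held down by the hinged keeper. Swing the keeper right over past upright to the back and leave it there, lift the bucket straight up off its pivots without letting it swing or catch, and hang it gently in the forks of the drain stand, both pins down in the forks and the bucket upright and still (either way round). Do not disturb the bottles, the tin, the jar or the beaker.

Things in the scene. Friction and masses are not known exactly. Their poses are not given: they have to be found in the camera images.
- bucket: Strainer bucket: round, open, steel, 84 mm outside diameter, 85 mm tall, 0.3 to 0.6 kg, loose. It hangs free to swing on two round pivot pins; its weight lies below the pins, so it hangs upright. Origin at the centre of its underside, z up the bucket, y along the pins.
- bucket_grip (a point): Centre of the bucket's rigid handle bar: flat-sided, 12 mm thick (x), 14 mm high (z), 95 mm long (y), 83 mm of it free between its uprights. It spans the mouth parallel to the pins, 121 mm above the bucket's underside and 36 mm above its rim. Axes as the bucket.
- bucket_axis (a point): Centre of the bucket's pivot axis, 65 mm above its underside, 56 mm straight below bucket_grip. The pins are 10 mm thick and stick out along y to 83 mm either side; the handle uprights end at 47 mm, so from 47 to 83 mm the pin is bare. Axes as the bucket.
- stand: Tilting stand, fixed: base 200 x 190 mm, origin at the centre of its underside, x to its back, y along the pins. Cheek plates at y = +-54 to 62 mm have open slots 15 mm wide at x = 0; pin axis 125 mm up, slots end 138 mm up. Brace bars 8 mm thick cross at x = +-56 mm, 110 mm up, 10 mm clear of the bucket: lift its underside (60 mm up when hung) above 120 mm before going sideways.
- keeper (a joint): Hinge angle (rad) of the keeper, a U-shaped aluminium frame hinged at the back of the tilting stand. At 0 its arms lie level over the pins and block the bucket. It grows as the front bar is swung up and over to the back; pi/2 is upright, stop at 2.5. It starts at 0 to 0.45, stays where it is left and takes 1 to 3 N at the bar to turn.
- keeper_bar (a point): Centre of the keeper's round cross bar, 10 mm thick, 150 mm long along the stand's y, 155 mm from the hinge axis: at keeper angle a it lies at x = 55 - 155 cos a, z = 138 + 155 sin a (mm, stand's frame). Its orientation turns with the keeper.
- keeper_hinge (a point): Centre of the keeper's hinge axis (along the stand's y): x = 55 mm, z = 138 mm in the stand's frame.
- drain: Drain stand, fixed: shallow steel pan 150 x 175 mm, 22 mm high, with two posts at y = +-60 mm, each ending in an open-topped fork of bent 8 mm rod. Origin at the centre of its underside, y along the line through both forks, z up. It may be turned differently from the tilting stand.
- drain_seat (a point): Midpoint between the drain stand's forks where bucket_axis belongs, 110 mm above the bench; axes as the drain stand. Each fork is 15 mm wide (x) at the seat and flares from 6 mm above it to a 44 mm mouth; the rods end 35 mm above the seat and occupy y = +-56 to 64 mm.
- tall_bottle: Bystander, leave alone: amber glass bottle, 64 mm diameter, 175 mm tall with its dropper bulb, standing between the two stands; loose, origin at the centre of its underside
- bottle_a: Bystander, leave alone: amber glass bottle, 56 mm diameter, 147 mm tall with its dropper bulb, behind the tilting stand; loose, origin at the centre of its underside
- bottle_b: Bystander, leave alone: small amber dropper bottle, 40 mm diameter, 115 mm tall, behind the tilting stand; loose, origin at the centre of its underside
- bottle_c: Bystander, leave alone: small amber dropper bottle, 44 mm diameter, 125 mm tall, behind the drain stand; loose, origin at the centre of its underside
- tin: Bystander, leave alone: closed round aluminium tin, 60 mm diameter, 90 mm tall, behind the drain stand; loose, origin at the centre of its underside
- jar: Bystander, leave alone: squat amber jar with an aluminium lid, 56 mm diameter, 60 mm tall, in front of the tilting stand; loose, origin at the centre of its underside
- beaker: Bystander, leave alone: white ceramic beaker, 60 mm diameter, 75 mm tall, in front of the drain stand; loose, origin at the centre of its underside
Mind the look-alikes: they are no part of the job. Leave any pink or red look-alike of the bucket alone. Leave any brown look-alike of the drain alone.

How it is judged:
On the way, in this order (a step that is already met when the one before it is completed fails the run):
1. the keeper has been swung over past upright (beyond 1.7 rad) while the bucket still hangs in the tilting stand (value of joint keeper above 1.7 rad and z of bucket_axis in the frame of stand below 0.133 m and horizontal distance between bucket_axis and stand below 0.02 m), for 0.2 s.
2. the bucket has been lifted straight up and clear of the tilting stand (pivot axis at least 60 mm above its seat, still over the stand), not tilted more than 0.3 rad (z of bucket_axis in the frame of stand above 0.185 m and horizontal distance between bucket_axis and stand below 0.03 m and angle between bucket_axis's own z axis and vertical below 0.3 rad), for 0.05 s.
At the end, for the whole second after the job is handed in: The bucket hangs in the drain stand: the centre of its pivot axis within 8 mm (x), 15 mm (y) and 6 mm (height) of the seat, its pins along the forks' line within 0.12 rad either way round, upright within 0.25 rad, at rest and released; the keeper still stands beyond 1.7 rad (x of bucket_axis in the frame of drain_seat between -0.008 and 0.008 m and y of bucket_axis in the frame of drain_seat between -0.015 and 0.015 m and z of bucket_axis in the frame of drain_seat between -0.006 and 0.006 m and angle between the y axis of bucket_axis and the y axis of drain_seat, either way round below 0.12 rad and angle between bucket_axis's own z axis and vertical below 0.25 rad and linear speed of bucket below 0.03 m/s and angular speed of bucket below 0.3 rad/s and value of joint keeper above 1.7 rad); the robot touches nothing.
It fails at once if the bucket tilts or swings more than 0.45 rad (angle between bucket_axis's own z axis and vertical above 0.45 rad).
It fails at once if the bucket catches on the tilting stand or keeper (more than 30 N) (contact force between bucket and stand above 30 N).
It fails at once if the bucket is dropped or rammed into the drain stand (more than 45 N) (contact force between bucket and drain above 45 N).
It fails at once if a bottle, the tin, the jar or the beaker is shifted more than 25 mm or tipped more than 0.3 rad (distance of any of tall_bottle, bottle_a, bottle_b, bottle_c, tin, jar, beaker from where it was at the start of the episode above 0.025 m or angle between any of tall_bottle, bottle_a, bottle_b, bottle_c, tin, jar, beaker's own z axis and vertical above 0.3 rad).
It also fails if it takes over 67 s, if anything falls off the work surface, if the arm or the gripper's body presses on something with over 40 N, if the wrist force passes 120 N, or if a joint passes its speed limit or range.

## Robot

A 6-joint arm with a two-finger parallel gripper is mounted at the origin on the work surface. World frame = base frame: x ahead of the robot, y to its left, z up, the work surface at z = 0. Lengths are in m, angles in rad, forces in N, time in s.
With the tool pointing down it reaches from about 0.3 to 0.75 m from the base axis. Payload 8.5 kg.
Tool frame: the origin (TCP) lies at the very end of the fingers, on their centre line; the grasp point (between the pads) lies manip.hold_point_z behind it (manip.hold_point_z is the distance from the TCP to the grasp point, in m); z points along the fingers, y is the line along which they close (so a half turn about z gives the same grasp; the last joint's range is limited). The gripper opens to 85 mm and grips with 20 to 120 N. Pads are 22 mm wide; open, the fingers measure 114 mm over their backs; the gripper's body (76 mm by 85 mm) begins 54 mm behind the grasp point. The pads swing forward as they close: fully open they stand 13 mm farther back than shut.
Start: joints at [1.045, 0.381, 1.297, -0, 1.464, -0.215], TCP at [0.168, 0.524, 0.231] pointing down, gripper open.
Joint ranges: [-3.11, 3.11], [-0.89, 2.33], [0.22, 2.48], [-1.42, 4.56], [0.17, 2.85], [-2.88, 2.88]. Speed limits (rad/s): [2.39, 2.39, 3.14, 3.14, 3.14, 3.14].

## Interface

Orientations are given as a unit quaternion [x, y, z, w].
In Python, from cell import manip, optics gives the robot as it stands.
- The arm moves only by the shell command python3 -m handwheel 'ROWS' [OPENING]. ROWS is JSON, a list of rows, each an object with "xyz": the shift along the tool's x, y, z in m, a list of three; "rot": the turn, a rotation vector about the tool's x, y, z in rad, a list of three. In form: [{"xyz": [x, y, z], "rot": [wx, wy, wz]}, ...]. A call has 1 to 8 rows; each row shifts and turns the commanded pose from where the row before left it, along the tool's axes as they then stand; what a row does not reach is not made up. A row lasts 1/10 s, in which the tool goes at most 50 mm and 8.59 degrees, less where a joint would pass 70% of its speed; a pose out of reach is approached as far as the arm can. A call is refused whole if a number of a shift passes 0.05 or a number of a turn 0.15, either way. A call with a gripper value outside its range is refused whole. OPENING is the opening in per cent of the stroke, from 0 (shut) to 100 (fully open), set as the call begins (- or left out, the last holds). The fingers move at their own pace and stop on an object; the grip force is fixed at half the most. Time passes only in rows, so rows that do not move let the fingers close. It gives the time, the measured TCP pose, the force, the opening and the grip force at its end, in the units of the state.
- manip.observe(): the state, without advancing time (a new reading comes with each control period).
- optics.capture(name): name is "side" or "top" or "wrist"; returns the picture (384x512x3 uint8, red, green, blue); there is no depth.
- optics.camera_params(name): a dict with "mtx" (3x3 intrinsics, pixels), "cam_to_world" (4x4, takes a point from camera to world coordinates); the wrist camera has in their place "hand_eye" (4x4, takes a point from camera to tool coordinates, whose origin is the TCP and whose axes are the flange's). Camera axes: x right, y down, z forward; pixel columns grow to the right and rows downward; lengths in m; the calibration is good to about 2 mm. A picture is of the moment at which its call begins: read the wrist's pose just before it. camera_params takes no time and is no camera call.
- manip.job_done(): hands the job in; it is judged then, once.
The state is a dict: "time": time; "q": joint angles; "dq": joint speeds; "tau": joint torques, N m; "tcp_pos": TCP position; "orientation": TCP orientation; "force": force on the tool from outside, world axes, zero at the start; "ft_torque": the same for the moment, N m; "width": opening from 0.0 (shut) to 1.0 (fully open); "grasp_force": force on a finger pad.
Only numpy, scipy, OpenCV 4.12 (cv2) and the standard library are available. Lean on these libraries where they do the work, as an engineer would, in place of code of your own. Each camera call takes 0.05 s, during which the arm holds its last target. There are 200 camera calls.

## Working session

There is one attempt and no reset: what is moved stays moved. The work goes in short steps, Python scripts to look and compute and a shell command to move; the robot and the scene stay as the last step left them, time stands still between calls to the robot, and variables do not carry over. Pictures are saved under pics/ and viewed, at most 10 in all, crops included, and the job is handed in when it is done.

```bash
mkdir -p pics; ls
python3 - <<'E'
from cell import manip, optics
import cv2,numpy as np
np.set_printoptions(precision=4,suppress=True)
s=manip.observe();print(s['time'],s['tcp_pos'],s['orientation'],s['width'],manip.hold_point_z)
for n in("top","side"):
    cv2.imwrite(f'pics/{n}0.png',optics.capture(n)[:,:,::-1]);p=optics.camera_params(n);print(n,p['mtx'],p['cam_to_world'])
print(optics.camera_params('wrist'))
E
```

```text
pics
0.0 [0.168  0.5234 0.2307] [ 0.1548  0.9879 -0.0007 -0.0003] 1.0043775332294331 0.0187
top [[426.805    0.     252.3134]
 [  0.     426.805  190.1912]
 [  0.       0.       1.    ]] [[-0.0186 -0.9959  0.0891  0.4154]
 [-0.9998  0.018  -0.0072  0.0171]
 [ 0.0056 -0.0892 -0.996   1.2268]
 [ 0.      0.      0.      1.    ]]
side [[463.746    0.     249.9539]
 [  0.     463.746  188.8082]
 [  0.       0.       1.    ]] [[ 0.7476 -0.4574  0.4815 -0.1906]
 [-0.6639 -0.5335  0.524  -0.7544]
 [ 0.0172 -0.7114 -0.7025  1.1567]
 [ 0.      0.      0.      1.    ]]
{'mtx': array([[296.2072,   0.    , 253.4801],
       [  0.    , 296.2072, 195.0704],
       [  0.    ,   0.    ,   1.    ]]), 'hand_eye': array([[-0.0001, -0.9554, -0.2953,  0.0755],
       [ 1.    , -0.    , -0.0002, -0.0012],
       [ 0.0002, -0.2953,  0.9554, -0.1418],
       [ 0.    ,  0.    ,  0.    ,  1.    ]])}
```

View pics/top0.png

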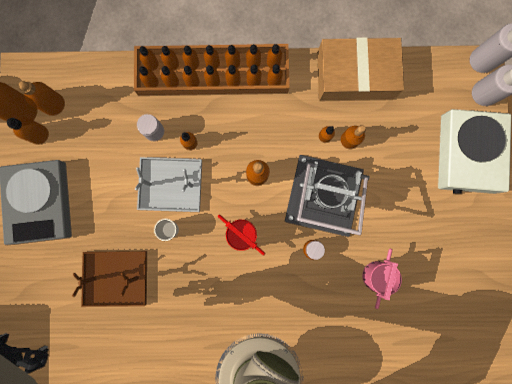

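View pics/side0.png

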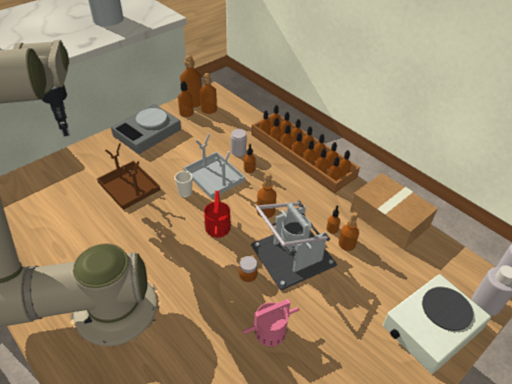

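The top view shows the tilting stand around (328,195), turned about 10–15°, with the keeper bar's front low. The drain pan is at about (170,184) with forks at (141,181) and (193,178). The side view shows the same layout, and the red, pink and brown items are the look-alikes. I'll magnify both stands.

Run:
```python
import cv2,numpy as np
t=cv2.imread('pics/top0.png');s=cv2.imread('pics/side0.png')
c=lambda im,x,y:cv2.resize(im[y:y+90,x:x+120],(400,300),interpolation=cv2.INTER_CUBIC)
cv2.imwrite('pics/comp.png',np.vstack([np.hstack([c(t,270,150),c(t,110,140)]),np.hstack([c(s,240,195),c(s,165,125)])]))
```

```text
(no output)
```

View pics/comp.png

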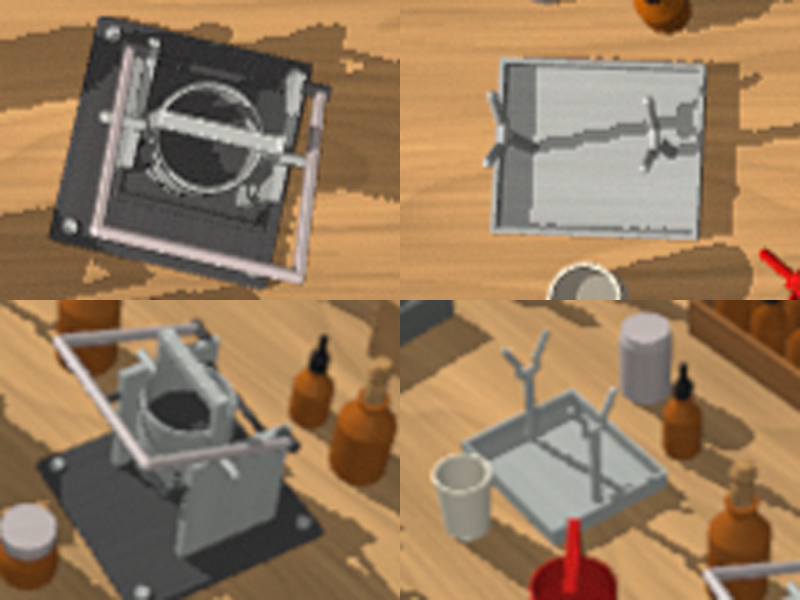

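The zoom shows these crop pixels:
- **Keeper bar:** ends at top-crop (95,232) and (300,275), side-crop (60,342) and (148,463).
- **Pins:** tips at (103,117) and (303,160).
- **Handle:** ends at about (160,120) and (287,146).
- **Drain pan:** corners at (500,60), (705,65), (700,238) and (492,230).

Next I cast rays through these.

```bash
cat > h.py <<'E'
from cell import manip, optics
import cv2,numpy as np
from scipy.spatial.transform import Rotation as R
np.set_printoptions(precision=4,suppress=True)
def ray(n,uv,T=None):
    p=optics.camera_params(n);T=p['cam_to_world'] if T is None else T
    d=T[:3,:3]@np.linalg.solve(p['mtx'],[uv[0],uv[1],1]);return T[:3,3],d/np.linalg.norm(d)
def plane(n,uv,z,T=None):
    o,d=ray(n,uv,T);return o+d*(z-o[2])/d[2]
def tri(r1,r2):
    (a,d),(b,e)=r1,r2
    t=np.linalg.lstsq(np.c_[d,-e],b-a,rcond=None)[0];p,q=a+t[0]*d,b+t[1]*e
    return (p+q)/2,np.linalg.norm(p-q)
def wristT():
    s=manip.observe();T=np.eye(4);T[:3,:3]=R.from_quat(s['orientation']).as_matrix();T[:3,3]=s['tcp_pos']
    return T@optics.camera_params('wrist')['hand_eye']
E
python3 - <<'E'
from h import *
k=.3
ts=lambda x,y:(270+x*k,150+y*k); td=lambda x,y:(110+(x-400)*k,140+y*k)
ss=lambda x,y:(240+x*k,195+(y-300)*k); sd=lambda x,y:(165+(x-400)*k,125+(y-300)*k)
A,B=[tri(ray('top',ts(*a)),ray('side',ss(*b))) for a,b in(((95,232),(60,342)),((300,275),(148,463)))]
print('bar',A,B,np.linalg.norm(A[0]-B[0]))
p=[plane('top',ts(*a),.125) for a in((103,117),(303,160))];print('pins',p,np.linalg.norm(p[0]-p[1]),(p[0]+p[1])/2)
p=[plane('top',ts(*a),.188) for a in((160,122),(287,146))];print('handle',p,np.linalg.norm(p[0]-p[1]),(p[0]+p[1])/2)
c=[plane('top',ts(*a),.008) for a in((97,17),(312,65),(265,288),(50,238))];print('base',np.array(c),np.mean(c,0))
c=[plane('top',td(*a),.022) for a in((500,60),(705,65),(700,238),(492,230))];print('pan',np.array(c),np.mean(c,0))
for a,b in(((490,96),(545,335)),((487,163),(506,352)),((648,100),(612,392)),((645,168),(572,405))):
    print('tip',tri(ray('top',td(*a)),ray('side',sd(*b))))
for n,uv,z in(('tall',(258,170),.16),('ba',(353,133),.13),('bb',(327,132),.11),('bc',(188,138),.12),('tin',(150,125),.09),('beaker',(165,230),.075),('jar',(314,249),.06)): print(n,plane('top',uv,z))
E
```

```text
bar (array([ 0.4368, -0.103 ,  0.1892]), np.float64(0.0059113627903565795)) (array([ 0.4012, -0.2491,  0.1922]), np.float64(0.001521055482275628)) 0.1503478607375165
pins [array([ 0.5249, -0.1172,  0.125 ]), array([ 0.4885, -0.2718,  0.125 ])] 0.15881980218689914 [ 0.5067 -0.1945  0.125 ]
handle [array([ 0.5142, -0.1513,  0.188 ]), array([ 0.4949, -0.244 ,  0.188 ])] 0.09465993514666776 [ 0.5045 -0.1977  0.188 ]
base [[ 0.6238 -0.1288  0.008 ]
 [ 0.5785 -0.3137  0.008 ]
 [ 0.3875 -0.2655  0.008 ]
 [ 0.4334 -0.0832  0.008 ]] [ 0.5058 -0.1978  0.008 ]
pan [[0.621  0.3266 0.022 ]
 [0.6136 0.1516 0.022 ]
 [0.4658 0.157  0.022 ]
 [0.4758 0.3327 0.022 ]] [0.544 0.242 0.022]
tip (array([0.5747, 0.304 , 0.136 ]), np.float64(0.0028893078048133876))
tip (array([0.523 , 0.3046, 0.1396]), np.float64(0.004325632096932669))
tip (array([0.568 , 0.1826, 0.1388]), np.float64(0.00016806736541662067))
tip (array([0.5151, 0.1826, 0.1509]), np.float64(0.0023007055720791207))
tall [ 0.5616 -0.0059  0.16  ]
ba [ 0.6589 -0.2569  0.13  ]
bb [ 0.6672 -0.1927  0.11  ]
bc [0.6552 0.1757 0.12  ]
tin [0.6993 0.2826 0.09  ]
beaker [0.4154 0.2451 0.075 ]
jar [ 0.3565 -0.1557  0.06  ]
```

The measurements agree with the given sizes:
- **Stand:** centre ≈ (0.506,-0.197), yaw ≈ -0.243.
- **Keeper:** angle ≈ 0.35, bar centre ≈ (0.419,-0.176,0.19).
- **Drain:** centre ≈ (0.544,0.242), yaw ≈ -0.047.

Next I go above the keeper bar: rise, travel, then turn.

```bash
cat >> h.py <<'E'
def to(p,yaw):
    """shift (tool axes) to TCP position p, and rotvec (tool axes) to tool-down with y at heading yaw (after the shift)"""
    s=manip.observe();Q=R.from_quat(s['orientation'])
    y=np.array([np.cos(yaw),np.sin(yaw),0]);z=np.array([0,0,-1.]);G=R.from_matrix(np.c_[np.cross(y,z),y,z])
    print('t',round(s['time'],2),'tcp',s['tcp_pos'],'F',s['force'],'w',round(s['width'],3),'gf',s['grasp_force'],'q',s['q'])
    print(' shift',Q.inv().apply(np.array(p)-s['tcp_pos']),'rot',(Q.inv()*G).as_rotvec(),' shift after turn',G.inv().apply(np.array(p)-s['tcp_pos']))
E
python3 -m handwheel '[{"xyz":[0,0,-0.035],"rot":[0,0,0]},{"xyz":[0,0,-0.035],"rot":[0,0,0]},{"xyz":[-0.028,-0.037,0],"rot":[0,0,0]},{"xyz":[-0.028,-0.037,0],"rot":[0,0,0]},{"xyz":[-0.028,-0.037,0],"rot":[0,0,0]},{"xyz":[-0.028,-0.037,0],"rot":[0,0,0]},{"xyz":[-0.028,-0.037,0],"rot":[0,0,0]},{"xyz":[-0.028,-0.037,0],"rot":[0,0,0]}]' 100
python3 -m handwheel '[{"xyz":[-0.028,-0.037,0],"rot":[0,0,0]},{"xyz":[-0.028,-0.037,0],"rot":[0,0,0]},{"xyz":[-0.028,-0.037,0],"rot":[0,0,0]},{"xyz":[-0.028,-0.037,0],"rot":[0,0,0]},{"xyz":[-0.028,-0.037,0],"rot":[0,0,0]},{"xyz":[-0.028,-0.037,0],"rot":[0,0,0]},{"xyz":[-0.028,-0.037,0],"rot":[0,0,0]},{"xyz":[-0.028,-0.037,0],"rot":[0,0,0]}]'
python3 -m handwheel '[{"xyz":[0,0,0],"rot":[0,0,0.15]},{"xyz":[0,0,0],"rot":[0,0,0.15]},{"xyz":[0,0,0],"rot":[0,0,0.15]},{"xyz":[0,0,0],"rot":[0,0,0.15]},{"xyz":[0,0,0],"rot":[0,0,0.15]},{"xyz":[0,0,0],"rot":[0,0,0.15]},{"xyz":[0,0,0],"rot":[0,0,0.15]},{"xyz":[0,0,0],"rot":[0,0,0.15]}]'
python3 -c "
from h import *
to([.419,-.176,.27],-.243)"
```

```text
time: 0.9
tcp_pos: [0.2601, 0.2592, 0.3011]
orientation: [0.154, 0.988, -0.0, -0.0]
force: [0.9, -0.6, -0.3]
width: 0.996
grasp_force: 0.0
time: 1.7
tcp_pos: [0.383, -0.0915, 0.3012]
orientation: [0.155, 0.988, 0.0, -0.0]
force: [1.4, -0.8, 0.4]
width: 1.002
grasp_force: 0.0
time: 2.5
tcp_pos: [0.3828, -0.0893, 0.3011]
orientation: [0.688, 0.726, -0.0, -0.0]
force: [0.2, -0.2, -0.9]
width: 1.001
grasp_force: 0.0
t 2.5 tcp [ 0.3828 -0.0893  0.3011] F [ 0.1791 -0.1536 -0.9335] w 1.001 gf 0.0 q [-0.5328  0.0485  1.5366  0.      1.5572 -0.5866]
 shift [-0.0885  0.0315  0.031 ] rot [-0.0007 -0.0003  0.2968]  shift after turn [-0.0754  0.056   0.0311]
```

```bash
python3 -m handwheel '[{"xyz":[0,0,0],"rot":[0,0,0.149]},{"xyz":[0,0,0],"rot":[0,0,0.148]},{"xyz":[-0.025,0.019,0],"rot":[0,0,0]},{"xyz":[-0.025,0.019,0],"rot":[0,0,0]},{"xyz":[-0.025,0.018,0],"rot":[0,0,0]},{"xyz":[0,0,0],"rot":[0,0,0]},{"xyz":[0,0,0],"rot":[0,0,0]},{"xyz":[0,0,0],"rot":[0,0,0]}]'
python3 -c "
from h import *
to([.419,-.176,.27],-.243)
np.save('T1.npy',wristT());im=optics.capture('wrist');cv2.imwrite('pics/w1.png',im[:,:,::-1])"
```

```text
time: 3.3
tcp_pos: [0.4195, -0.1747, 0.3013]
orientation: [0.786, 0.619, 0.0, -0.0]
force: [-0.5, -0.6, 0.5]
width: 0.999
grasp_force: 0.0
t 3.3 tcp [ 0.4195 -0.1747  0.3013] F [-0.4675 -0.649   0.4712] w 0.999 gf 0.0 q [-0.6562  0.164   1.4016  0.0001  1.5764 -0.4197]
 shift [-0.0014 -0.0001  0.0313] rot [-0.0004 -0.0003  0.0065]  shift after turn [-0.0014 -0.0001  0.0313]
```

View pics/w1.png

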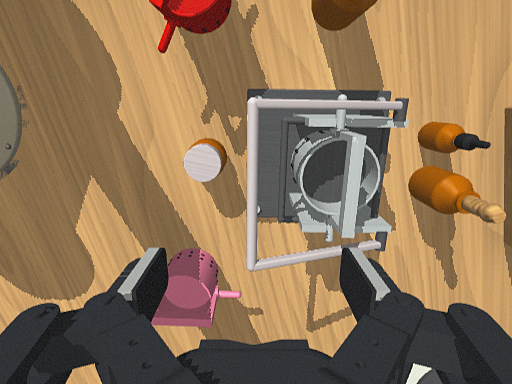

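The wrist view shows the keeper bar running from (253,101) to (252,267). The handle's top face runs from about (358,135) to (347,237). Both lie parallel to the tool x axis, as needed.

Run:
```python
from h import *
T=np.load('T1.npy')
w=[plane('wrist',u,.191,T) for u in((253,104),(252,264))];print(w,(w[0]+w[1])/2,np.linalg.norm(w[0]-w[1]))
# third view for height
print(tri(ray('wrist',(253,104),T),ray('top',(298.5,219.6))),tri(ray('wrist',(252,264),T),ray('top',(360,232.5))))
h=[plane('wrist',u,.188,T) for u in((358,136),(347,237))];print(h,(h[0]+h[1])/2,np.linalg.norm(h[0]-h[1]))
```

```text
[array([ 0.4361, -0.1027,  0.191 ]), array([ 0.4007, -0.2452,  0.191 ])] [ 0.4184 -0.174   0.191 ] 0.14685880107723423
(array([ 0.4354, -0.1028,  0.1734]), np.float64(0.0012722486412509598)) (array([ 0.3999, -0.2512,  0.181 ]), np.float64(0.001332987965259059))
[array([ 0.5167, -0.1489,  0.188 ]), array([ 0.4941, -0.24  ,  0.188 ])] [ 0.5054 -0.1944  0.188 ] 0.09388257227990272
```

```bash
python3 -m handwheel '[{"xyz":[0,-0.001,0.03],"rot":[0,0,0]},{"xyz":[0,0,0.03],"rot":[0,0,0]},{"xyz":[0,0,0.03],"rot":[0,0,0]},{"xyz":[0,0,0.025],"rot":[0,0,0]},{"xyz":[0,0,0.015],"rot":[0,0,0]},{"xyz":[0,0,0],"rot":[0,0,0]},{"xyz":[0,0,0],"rot":[0,0,0]}]'
python3 -m handwheel '[{"xyz":[0,0,0],"rot":[0,0,0]},{"xyz":[0,0,0],"rot":[0,0,0]},{"xyz":[0,0,0],"rot":[0,0,0]},{"xyz":[0,0,0],"rot":[0,0,0]},{"xyz":[0,0,0],"rot":[0,0,0]},{"xyz":[0,0,0],"rot":[0,0,0]},{"xyz":[0,0,0],"rot":[0,0,0]},{"xyz":[0,0,0],"rot":[0,0,0]}]' 0
python3 -c "
from h import *
to([.419,-.176,.17],-.243)"
```

```text
time: 4.05
tcp_pos: [0.419, -0.1749, 0.1721]
orientation: [0.786, 0.619, 0.0, 0.0]
force: [-0.6, -0.2, -1.0]
width: 1.0
grasp_force: 0.0
time: 4.85
tcp_pos: [0.4177, -0.1749, 0.1711]
orientation: [0.786, 0.619, -0.001, -0.001]
force: [-6.3, 0.2, 3.3]
width: 0.093
grasp_force: 58.4
t 4.85 tcp [ 0.4177 -0.1749  0.1711] F [-6.3128  0.1708  3.2735] w 0.093 gf 58.44690442085266 q [-0.6584  0.2735  1.6525 -0.0013  1.2185 -0.4209]
 shift [-0.0007  0.0015  0.0011] rot [-0.0032 -0.0001  0.0059]  shift after turn [-0.0007  0.0015  0.0011]
```

```bash
python3 -m handwheel '[{"xyz":[0,0.0060,-0.0143],"rot":[0,0,0]},{"xyz":[0,0.0074,-0.0136],"rot":[0,0,0]},{"xyz":[0,0.0087,-0.0128],"rot":[0,0,0]},{"xyz":[0,0.0099,-0.0119],"rot":[0,0,0]},{"xyz":[0,0,0],"rot":[0,0,0]},{"xyz":[0,0,0],"rot":[0,0,0]}]'
python3 -c "
from h import *
to([.419,-.176,.17],-.243)"
```

```text
time: 5.45
tcp_pos: [0.4479, -0.1826, 0.2248]
orientation: [0.786, 0.618, -0.002, -0.001]
force: [-15.2, 0.8, 13.3]
width: 0.092
grasp_force: 59.5
t 5.45 tcp [ 0.4479 -0.1826  0.2248] F [-15.2109   0.8187  13.2792] w 0.092 gf 59.47399199008942 q [-0.6307  0.2719  1.4821 -0.0033  1.3915 -0.393 ]
 shift [-0.0003 -0.0294  0.055 ] rot [-0.0048  0.0015  0.0058]  shift after turn [-0.0005 -0.0296  0.0548]
```

```bash
python3 -m handwheel '[{"xyz":[0,0.0095,-0.0123],"rot":[0,0,0]},{"xyz":[0,0.0121,-0.0110],"rot":[0,0,0]},{"xyz":[0,0.0130,-0.0088],"rot":[0,0,0]},{"xyz":[0,0.0138,-0.0071],"rot":[0,0,0]},{"xyz":[0,0,0],"rot":[0,0,0]}]'
python3 -m handwheel '[{"xyz":[0,0.0144,-0.0057],"rot":[0,0,0]},{"xyz":[0,0.0149,-0.0042],"rot":[0,0,0]},{"xyz":[0,0,0],"rot":[0,0,0]}]'
python3 -c "
from h import *
to([.419,-.176,.17],-.243)"
```

```text
time: 5.95
tcp_pos: [0.4973, -0.1951, 0.2639]
orientation: [0.786, 0.618, -0.001, 0.001]
force: [-4.7, -3.5, 6.1]
width: 0.088
grasp_force: 59.4
time: 6.25
tcp_pos: [0.526, -0.2024, 0.2748]
orientation: [0.786, 0.618, -0.0, 0.002]
force: [-4.2, -4.5, 12.1]
width: 0.089
grasp_force: 59.3
t 6.25 tcp [ 0.526  -0.2024  0.2748] F [-4.2496 -4.4621 12.0867] w 0.089 gf 59.32863414287567 q [-0.5764  0.3775  1.1766 -0.0022  1.584  -0.3385]
 shift [ 0.0008 -0.1105  0.1045] rot [0.0025 0.0032 0.0051]  shift after turn [-0.0001 -0.1102  0.1048]
```

```bash
python3 -m handwheel '[{"xyz":[0,0.0153,-0.0037],"rot":[0,0,0]},{"xyz":[0,0.0154,-0.0015],"rot":[0,0,0]},{"xyz":[0,0.0155,0.0004],"rot":[0,0,0]},{"xyz":[0,0.0154,0.0019],"rot":[0,0,0]},{"xyz":[0,0,0],"rot":[0,0,0]}]'
python3 -m handwheel '[{"xyz":[0,0.0151,0.0034],"rot":[0,0,0]},{"xyz":[0,0.0147,0.0049],"rot":[0,0,0]},{"xyz":[0,0.0141,0.0064],"rot":[0,0,0]},{"xyz":[0,0.0134,0.0077],"rot":[0,0,0]},{"xyz":[0,0,0],"rot":[0,0,0]},{"xyz":[0,0,0],"rot":[0,0,0]}]'
python3 -c "
from h import *
to([.419,-.176,.17],-.243)"
```

```text
time: 6.75
tcp_pos: [0.5864, -0.2177, 0.2759]
orientation: [0.786, 0.618, -0.001, 0.002]
force: [1.0, -9.4, 2.5]
width: 0.091
grasp_force: 61.8
time: 7.35
tcp_pos: [0.6411, -0.2314, 0.2529]
orientation: [0.786, 0.618, -0.001, 0.002]
force: [-0.0, -10.1, -2.1]
width: 0.092
grasp_force: 62.5
t 7.35 tcp [ 0.6411 -0.2314  0.2529] F [ -0.0314 -10.0634  -2.1222] w 0.092 gf 62.492440938949585 q [-0.5185  0.6153  0.8301 -0.003   1.6941 -0.2796]
 shift [ 0.0015 -0.229   0.0826] rot [0.0012 0.0034 0.0037]  shift after turn [ 0.0003 -0.2289  0.0829]
```

```bash
python3 -m handwheel '[{"xyz":[0,0,0],"rot":[0,0,0]},{"xyz":[0,0,0],"rot":[0,0,0]},{"xyz":[0,0,0],"rot":[0,0,0]},{"xyz":[0,0,0],"rot":[0,0,0]},{"xyz":[0,0,0],"rot":[0,0,0]},{"xyz":[0,0,-0.02],"rot":[0,0,0]},{"xyz":[0,0,-0.025],"rot":[0,0,0]},{"xyz":[0,0,-0.025],"rot":[0,0,0]}]' 100
python3 -m handwheel '[{"xyz":[0,-0.035,0],"rot":[0,0,0]},{"xyz":[0,-0.035,0],"rot":[0,0,0]},{"xyz":[0,-0.035,0],"rot":[0,0,0]},{"xyz":[0,-0.035,0],"rot":[0,0,0]},{"xyz":[0,0,0],"rot":[0,0,0]},{"xyz":[0,0,0],"rot":[0,0,0]},{"xyz":[0,0,0],"rot":[0,0,0]}]'
python3 -c "
from h import *
to([.5054,-.1944,.162],-.243)
np.save('T2.npy',wristT());cv2.imwrite('pics/w2.png',optics.capture('wrist')[:,:,::-1])"
```

```text
time: 8.15
tcp_pos: [0.641, -0.2287, 0.3244]
orientation: [0.786, 0.619, -0.0, -0.0]
force: [-0.2, -0.2, 0.6]
width: 1.005
grasp_force: 0.0
time: 8.85
tcp_pos: [0.5057, -0.1963, 0.3235]
orientation: [0.786, 0.619, 0.0, 0.0]
force: [0.8, -1.2, -0.5]
width: 0.997
grasp_force: 0.0
t 8.85 tcp [ 0.5057 -0.1963  0.3235] F [ 0.7525 -1.1671 -0.5421] w 0.997 gf 0.0 q [-0.5887  0.3194  1.128   0.0001  1.6937 -0.3518]
 shift [ 0.0018 -0.0008  0.1615] rot [0.0005 0.0001 0.0061]  shift after turn [ 0.0018 -0.0008  0.1615]
```

View pics/w2.png

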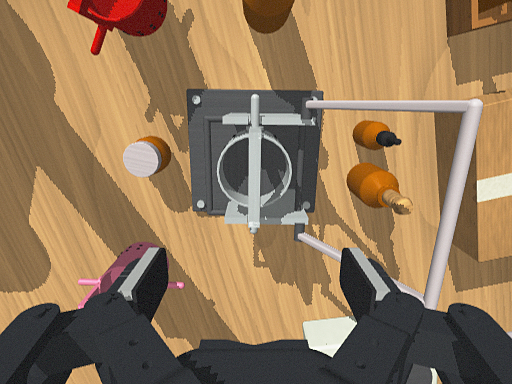

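The keeper now stands back, with its bar on the right. The handle runs from about (256,126) to (254,222), with the pin tips at (255,96) and (253,231), so it lies almost exactly along the tool x axis. I'll check the y offset.

Run:
```python
from h import *
T=np.load('T2.npy')
im=cv2.imread('pics/w2.png')
for r in range(130,220,15):
    row=im[r,225:285].mean(1);i=np.where(row>150)[0]+225;print(r,i.min() if len(i) else None,i)
h=[plane('wrist',u,.188,T) for u in((256,126),(254,222))];print((h[0]+h[1])/2,np.linalg.norm(h[0]-h[1]))
p=[plane('wrist',u,.125,T) for u in((255,96),(253,231))];print((p[0]+p[1])/2,np.linalg.norm(p[0]-p[1]),p)
to(list(((h[0]+h[1])/2)[:2])+[.162],-.243)
```

```text
130 249 [249 250 251 252 253 254 255 256 257 258 259 260]
145 227 [227 228 229 230 249 250 251 252 253 254 255 256 257 258 259 260 278 279
 280 281]
160 249 [249 250 251 252 253 254 255 256 257 258 259 260]
175 249 [249 250 251 252 253 254 255 256 257 258 259]
190 248 [248 249 250 251 252 253 254 255 256 257 258 259 274 282 283 284]
205 228 [228 229 230 231 232 233 234 235 236 237 241 242 243 244 245 246 247 248
 249 250 251 252 253 254 255 256 257 258 259 260 261 262]
[ 0.5086 -0.1895  0.188 ] 0.09454357138604408
[ 0.5065 -0.1945  0.125 ] 0.160055050884538 [array([ 0.5264, -0.117 ,  0.125 ]), array([ 0.4866, -0.272 ,  0.125 ])]
t 8.9 tcp [ 0.5058 -0.1963  0.3232] F [-0.0157  1.2789  0.5993] w 0.998 gf 0.0 q [-0.5886  0.3199  1.128   0.0001  1.6937 -0.3518]
 shift [0.0072 0.0011 0.1612] rot [-0.     -0.0001  0.0062]  shift after turn [0.0073 0.0011 0.1612]
```

```bash
python3 -m handwheel '[{"xyz":[0.003,0.0006,0.035],"rot":[0,0,0]},{"xyz":[0,0,0.035],"rot":[0,0,0]},{"xyz":[0,0,0.035],"rot":[0,0,0]},{"xyz":[0,0,0.03],"rot":[0,0,0]},{"xyz":[0,0,0.017],"rot":[0,0,0]},{"xyz":[0,0,0.01],"rot":[0,0,0]},{"xyz":[0,0,0],"rot":[0,0,0]},{"xyz":[0,0,0],"rot":[0,0,0]}]'
python3 -c "
from h import *
to([.507,-.192,.162],-.243)"
python3 -m handwheel '[{"xyz":[0,0,0],"rot":[0,0,0]},{"xyz":[0,0,0],"rot":[0,0,0]},{"xyz":[0,0,0],"rot":[0,0,0]},{"xyz":[0,0,0],"rot":[0,0,0]},{"xyz":[0,0,0],"rot":[0,0,0]},{"xyz":[0,0,0],"rot":[0,0,0]},{"xyz":[0,0,0],"rot":[0,0,0]},{"xyz":[0,0,0],"rot":[0,0,0]}]' 0
python3 -c "
from h import *
to([.507,-.192,.162],-.243)"
```

```text
time: 9.7
tcp_pos: [0.5069, -0.1936, 0.1621]
orientation: [0.786, 0.619, 0.0, 0.001]
force: [-0.1, 0.3, -0.3]
width: 0.997
grasp_force: 0.0
t 9.7 tcp [ 0.5069 -0.1936  0.1621] F [-0.1156  0.3121 -0.3128] w 0.997 gf 0.0 q [-0.5831  0.4278  1.4335 -0.      1.2791 -0.3462]
 shift [ 0.0016 -0.0003  0.0001] rot [0.0011 0.0004 0.0062]  shift after turn [ 0.0016 -0.0003  0.0001]
time: 10.5
tcp_pos: [0.5065, -0.1934, 0.1618]
orientation: [0.786, 0.619, 0.0, 0.0]
force: [1.3, 1.0, 2.5]
width: 0.127
grasp_force: 60.3
t 10.5 tcp [ 0.5065 -0.1934  0.1618] F [1.2547 0.9848 2.4719] w 0.127 gf 60.31482696533203 q [-0.5832  0.4275  1.435   0.0001  1.2782 -0.3462]
 shift [ 0.0014  0.0002 -0.0002] rot [0.0009 0.0002 0.006 ]  shift after turn [ 0.0014  0.0002 -0.0002]
```

```bash
python3 -m handwheel '[{"xyz":[0,0,-0.004],"rot":[0,0,0]},{"xyz":[0,0,-0.006],"rot":[0,0,0]},{"xyz":[0,0,-0.006],"rot":[0,0,0]},{"xyz":[0,0,-0.006],"rot":[0,0,0]},{"xyz":[0,0,-0.006],"rot":[0,0,0]},{"xyz":[0,0,0],"rot":[0,0,0]}]'
python3 -m handwheel '[{"xyz":[0,0,-0.01],"rot":[0,0,0]},{"xyz":[0,0,-0.015],"rot":[0,0,0]},{"xyz":[0,0,-0.02],"rot":[0,0,0]},{"xyz":[0,0,-0.02],"rot":[0,0,0]},{"xyz":[0,0,-0.025],"rot":[0,0,0]},{"xyz":[0,0,-0.025],"rot":[0,0,0]},{"xyz":[0,0,-0.025],"rot":[0,0,0]},{"xyz":[0,0,0],"rot":[0,0,0]}]'
python3 -m handwheel '[{"xyz":[0,0,0],"rot":[0,0,0]},{"xyz":[0,0,0],"rot":[0,0,0]}]'
python3 -c "
from h import *
to([.544,.242,.33],-.047)"
```

```text
time: 11.1
tcp_pos: [0.5066, -0.1935, 0.1905]
orientation: [0.786, 0.619, 0.0, 0.001]
force: [-0.3, 0.6, -3.2]
width: 0.128
grasp_force: 59.5
time: 11.9
tcp_pos: [0.5069, -0.1937, 0.333]
orientation: [0.786, 0.619, 0.001, 0.003]
force: [-0.1, 0.0, -4.5]
width: 0.128
grasp_force: 59.4
time: 12.1
tcp_pos: [0.5059, -0.193, 0.3279]
orientation: [0.786, 0.619, -0.0, -0.001]
force: [-0.5, 0.3, -4.5]
width: 0.126
grasp_force: 59.4
t 12.1 tcp [ 0.5059 -0.193   0.3279] F [-0.4596  0.2765 -4.5396] w 0.126 gf 59.44202363491058 q [-0.5833  0.3178  1.1181 -0.      1.7087 -0.3463]
 shift [ 0.4318 -0.0651 -0.0015] rot [-0.0027 -0.0013 -0.19  ]  shift after turn [ 0.4363  0.0177 -0.0021]
```

```bash
python3 -m handwheel '[{"xyz":[0,0,0],"rot":[0,0,-0.05]},{"xyz":[0,0,0],"rot":[0,0,-0.07]},{"xyz":[0,0,0],"rot":[0,0,-0.07]},{"xyz":[0.01,0,0],"rot":[0,0,0]},{"xyz":[0.02,0.001,0],"rot":[0,0,0]},{"xyz":[0.025,0.001,0],"rot":[0,0,0]},{"xyz":[0.025,0.001,0],"rot":[0,0,0]},{"xyz":[0.025,0.001,0],"rot":[0,0,0]}]'
python3 -m handwheel '[{"xyz":[0.025,0.001,0],"rot":[0,0,0]},{"xyz":[0.025,0.001,0],"rot":[0,0,0]},{"xyz":[0.025,0.001,0],"rot":[0,0,0]},{"xyz":[0.025,0.001,0],"rot":[0,0,0]},{"xyz":[0.015,0.001,0],"rot":[0,0,0]},{"xyz":[0.01,0.001,0],"rot":[0,0,0]},{"xyz":[0,0,0],"rot":[0,0,0]},{"xyz":[0,0,0],"rot":[0,0,0]}]'
python3 -c "
from h import *
to([.544,.242,.33],-.047)
np.save('T3.npy',wristT());cv2.imwrite('pics/w3.png',optics.capture('wrist')[:,:,::-1])"
```

```text
time: 12.9
tcp_pos: [0.5149, -0.0869, 0.3287]
orientation: [0.724, 0.69, -0.0, -0.001]
force: [0.7, -0.2, -3.4]
width: 0.127
grasp_force: 59.5
time: 13.7
tcp_pos: [0.5271, 0.0355, 0.3293]
orientation: [0.724, 0.69, -0.0, -0.0]
force: [0.2, -1.2, -4.0]
width: 0.131
grasp_force: 59.5
t 13.7 tcp [0.5271 0.0355 0.3293] F [ 0.16   -1.2478 -4.0302] w 0.131 gf 59.463717341423035 q [-0.1568  0.2911  1.1529 -0.0004  1.698  -0.1092]
 shift [ 0.2071  0.0071 -0.0008] rot [-0.0004  0.0004 -0.0007]  shift after turn [ 0.2071  0.0072 -0.0007]
```

View pics/w3.png

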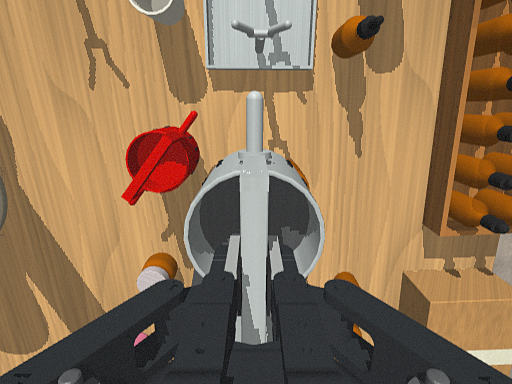

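The near drain fork shows tips at (235,25) and (290,27). The pan's near edge runs from (207,68) to (313,69), and the bucket's pin tip is at about (255,93). I'll convert these to a correction.

Run:
```python
from h import *
T=np.load('T3.npy')
s=manip.observe();Q=R.from_quat(s['orientation']);L=lambda p:Q.inv().apply(p-s['tcp_pos'])
a,b=plane('wrist',(235,25),.143,T),plane('wrist',(290,26),.143,T);print('fork',a,b,np.linalg.norm(a-b),L((a+b)/2))
a,b=plane('wrist',(207,67),.022,T),plane('wrist',(314,69),.022,T);print('pan',a,b,np.linalg.norm(a-b),L((a+b)/2),np.arctan2(*(a-b)[[1,0]]))
print('pin tip',L(plane('wrist',(255,93),s['tcp_pos'][2]-.037,T)))
```

```text
fork [0.5154 0.1842 0.143 ] [0.5695 0.1808 0.143 ] 0.054186538616302564 [0.1479 0.0083 0.1863]
pan [0.4673 0.1614 0.022 ] [0.6169 0.1516 0.022 ] 0.1499551362682906 [0.122  0.0093 0.3073] 3.076505112742708
pin tip [0.0803 0.0004 0.037 ]
```

```bash
python3 -m handwheel '[{"xyz":[0.012,0.001,0],"rot":[0,0,0.006]},{"xyz":[0.024,0.001,0],"rot":[0,0,0]},{"xyz":[0.028,0.0015,0],"rot":[0,0,0]},{"xyz":[0.028,0.0015,0],"rot":[0,0,0]},{"xyz":[0.028,0.0015,0],"rot":[0,0,0]},{"xyz":[0.028,0.0015,0],"rot":[0,0,0]},{"xyz":[0.028,0,0],"rot":[0,0,0]},{"xyz":[0.022,0,0],"rot":[0,0,0]}]'
python3 -m handwheel '[{"xyz":[0.013,0,0],"rot":[0,0,0]},{"xyz":[0,0,0],"rot":[0,0,0]},{"xyz":[0,0,0],"rot":[0,0,0]},{"xyz":[0,0,0.02],"rot":[0,0,0]},{"xyz":[0,0,0.03],"rot":[0,0,0]},{"xyz":[0,0,0.03],"rot":[0,0,0]},{"xyz":[0,0,0.03],"rot":[0,0,0]},{"xyz":[0,0,0.02],"rot":[0,0,0]}]'
python3 -m handwheel '[{"xyz":[0,0,0.005],"rot":[0,0,0]},{"xyz":[0,0,0],"rot":[0,0,0]},{"xyz":[0,0,0],"rot":[0,0,0]},{"xyz":[0,0,0],"rot":[0,0,0]}]'
python3 -c "
from h import *
to([.5465,.2455,.147],-.053)
w=optics.capture('wrist')[:,:,::-1];s=optics.capture('side')[:,:,::-1];t=optics.capture('top')[:,:,::-1]
c=lambda im,x,y:cv2.resize(im[y:y+90,x:x+120],(400,300),interpolation=cv2.INTER_CUBIC)
cv2.imwrite('pics/c4.png',np.hstack([cv2.resize(w,(400,300)),c(s,165,125)]))"
```

```text
time: 14.55
tcp_pos: [0.5454, 0.2351, 0.3293]
orientation: [0.726, 0.688, 0.0, -0.0]
force: [-0.0, 0.6, -4.2]
width: 0.126
grasp_force: 59.5
time: 15.35
tcp_pos: [0.5457, 0.2448, 0.1976]
orientation: [0.726, 0.687, -0.001, -0.0]
force: [1.8, -0.1, -3.7]
width: 0.129
grasp_force: 59.4
time: 15.75
tcp_pos: [0.5467, 0.2462, 0.1959]
orientation: [0.726, 0.688, 0.001, 0.001]
force: [0.4, -0.2, -3.3]
width: 0.129
grasp_force: 59.4
t 15.75 tcp [0.5467 0.2462 0.1959] F [ 0.3899 -0.1932 -3.2672] w 0.129 gf 59.44314479827881 q [ 0.2259  0.4923  1.2156 -0.0001  1.4311  0.2792]
 shift [-0.0007 -0.0003  0.0489] rot [ 0.0025 -0.0006 -0.0003]  shift after turn [-0.0007 -0.0002  0.0489]
```

View pics/c4.png

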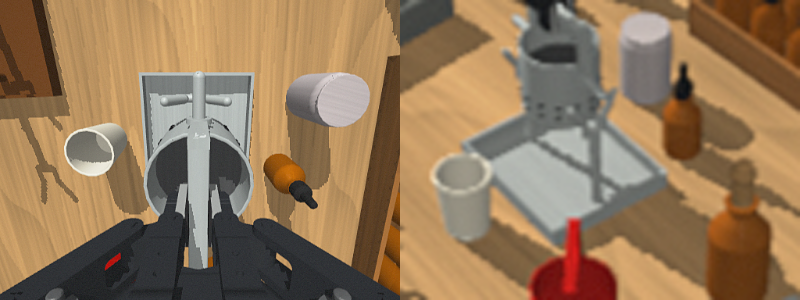

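The pin at column 199 sits midway between the fork tips at (165,100) and (231,101), so it is centred. I'll lower gently.

```bash
python3 -m handwheel '[{"xyz":[0,0,0.008],"rot":[0,0,0]},{"xyz":[0,0,0.01],"rot":[0,0,0]},{"xyz":[0,0,0.01],"rot":[0,0,0]},{"xyz":[0,0,0.008],"rot":[0,0,0]},{"xyz":[0,0,0.005],"rot":[0,0,0]},{"xyz":[0,0,0.003],"rot":[0,0,0]},{"xyz":[0,0,0],"rot":[0,0,0]},{"xyz":[0,0,0],"rot":[0,0,0]}]'
python3 -m handwheel '[{"xyz":[0,0,0.002],"rot":[0,0,0]},{"xyz":[0,0,0.001],"rot":[0,0,0]},{"xyz":[0,0,0],"rot":[0,0,0]},{"xyz":[0,0,0],"rot":[0,0,0]}]'
```

```text
time: 16.7
tcp_pos: [0.5463, 0.2463, 0.1508]
orientation: [0.726, 0.688, 0.0, 0.0]
force: [-0.7, -0.0, -4.6]
width: 0.129
grasp_force: 59.4
time: 17.1
tcp_pos: [0.5462, 0.2463, 0.1476]
orientation: [0.726, 0.688, 0.0, 0.0]
force: [0.6, -0.7, -3.6]
width: 0.126
grasp_force: 59.5
```

```bash
python3 -m handwheel '[{"xyz":[0,0,0.001],"rot":[0,0,0]},{"xyz":[0,0,0],"rot":[0,0,0]},{"xyz":[0,0,0],"rot":[0,0,0]}]'
python3 -m handwheel '[{"xyz":[0,0,0.0007],"rot":[0,0,0]},{"xyz":[0,0,0],"rot":[0,0,0]},{"xyz":[0,0,0],"rot":[0,0,0]}]'
```

```text
time: 17.4
tcp_pos: [0.5463, 0.2464, 0.1468]
orientation: [0.726, 0.688, 0.0, 0.0]
force: [0.5, -0.2, -1.4]
width: 0.124
grasp_force: 59.8
time: 17.7
tcp_pos: [0.5464, 0.2464, 0.1465]
orientation: [0.726, 0.688, 0.001, 0.0]
force: [-1.6, 0.0, 5.1]
width: 0.127
grasp_force: 60.7
```

```bash
python3 -m handwheel '[{"xyz":[0,0,0],"rot":[0,0,0]},{"xyz":[0,0,0],"rot":[0,0,0]},{"xyz":[0,0,0],"rot":[0,0,0]},{"xyz":[0,0,0],"rot":[0,0,0]},{"xyz":[0,0,0],"rot":[0,0,0]},{"xyz":[0,0,0],"rot":[0,0,0]},{"xyz":[0,0,0],"rot":[0,0,0]},{"xyz":[0,0,0],"rot":[0,0,0]}]' 100
python3 -m handwheel '[{"xyz":[0,0,-0.01],"rot":[0,0,0]},{"xyz":[0,0,-0.02],"rot":[0,0,0]},{"xyz":[0,0,-0.03],"rot":[0,0,0]},{"xyz":[0,0,-0.03],"rot":[0,0,0]},{"xyz":[0,0,-0.03],"rot":[0,0,0]},{"xyz":[0,0,-0.02],"rot":[0,0,0]},{"xyz":[0,0,0],"rot":[0,0,0]},{"xyz":[0,0,0],"rot":[0,0,0]}]'
python3 -m handwheel '[{"xyz":[0,0,0],"rot":[0,0,0]},{"xyz":[0,0,0],"rot":[0,0,0]},{"xyz":[0,0,0],"rot":[0,0,0]},{"xyz":[0,0,0],"rot":[0,0,0]},{"xyz":[0,0,0],"rot":[0,0,0]},{"xyz":[0,0,0],"rot":[0,0,0]},{"xyz":[0,0,0],"rot":[0,0,0]},{"xyz":[0,0,0],"rot":[0,0,0]}]'
python3 -c "
from h import *
w=optics.capture('wrist')[:,:,::-1];s=optics.capture('side')[:,:,::-1]
cv2.imwrite('pics/c5.png',np.hstack([cv2.resize(w,(400,300)),cv2.resize(s[120:270,160:360],(400,300),interpolation=cv2.INTER_CUBIC)]))"
```

```text
time: 18.5
tcp_pos: [0.5462, 0.2463, 0.1458]
orientation: [0.726, 0.688, 0.0, 0.0]
force: [-0.7, 0.5, -0.0]
width: 0.999
grasp_force: 0.0
time: 19.3
tcp_pos: [0.546, 0.2462, 0.2858]
orientation: [0.726, 0.688, 0.0, 0.0]
force: [0.7, -0.3, -0.8]
width: 0.999
grasp_force: 0.0
time: 20.1
tcp_pos: [0.5461, 0.2463, 0.2858]
orientation: [0.726, 0.688, 0.0, 0.0]
force: [-0.0, -0.3, -1.1]
width: 1.001
grasp_force: 0.0
```

View pics/c5.png

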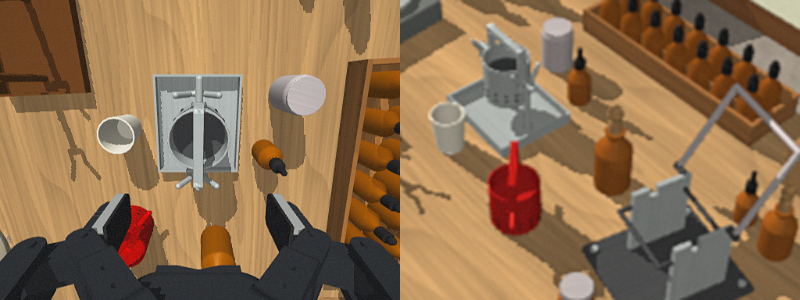

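The bucket hangs upright with both pins in the forks: pin ends at (199,80) and (198,187), fork pairs at (174–221,94) and (177–217,183). The keeper is back, the bystanders look undisturbed, and the gripper is clear.

```bash
python3 -c "
from cell import manip
print(manip.job_done())"
```

```text
the job is handed in; nothing more can be done
None
```

The job is handed in, with no verdict returned: the keeper stands swung over to the back at about 2.15 rad, the bucket hangs upright and released in the drain forks, and in the last pictures the bottles, tin, jar and beaker look undisturbed.

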